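# Flip a cover plate down the turnover ramp

### The arm

A 6-joint arm with a two-finger parallel gripper is mounted at the origin on a cart in front of the work surface, level with it; the furniture and walls round the work are solid. World frame = base frame: x ahead of the robot, y to its left, z up, the work surface at z = 0. Lengths are in m, angles in rad, forces in N, time in s.
With the tool pointing down it reaches from about 0.275 to 0.825 m from the base axis. Payload 4.9 kg.
Tool frame: the origin (TCP) lies between the finger pads; the fingertips stand 17 mm ahead of it and the grasp point (between the pads) lies 2 mm behind it; z points along the fingers, y is the direction in which the jaws open and shut (so a half turn about z gives the same grasp; the last joint's range is limited). The gripper opens to 85 mm and grips with 20 to 120 N. Pads are 22 mm wide; open, the fingers measure 114 mm over their backs; the gripper's body (76 mm by 85 mm) begins 54 mm behind the grasp point. The pads swing forward as they close: fully open they stand 13 mm farther back than shut.
Start: joints at [-1.307, 0.326, -0.193, 1.052, 0, 1.437], TCP at [0.213, -0.507, 0.248] pointing down, gripper open.
Joint ranges: [-2.65, 2.65], [-0.97, 1.79], [-1.3, 1.35], [-1.93, 2.1], [-1.47, 1.37], [-3.14, 3.14]. Speed limits (rad/s): [2.57, 2.57, 3.14, 3.14, 3.14, 3.14].

### API

Orientations are given as a 3x3 rotation matrix whose columns are the frame's x, y, z axes.
In Python, from cell import get_state, capture, close_job gives the robot as it stands.
- The arm moves only by the tool play_rows, never from a script. Its argument "deltas" is text: rows parted by semicolons, each of 4 numbers parted by spaces: the shift along the world's x, y, z in mm, then the turn about the world's z in degrees. A call has 1 to 5 rows; each row is the pose to reach, as a shift and turn from the pose measured when the call began; what a row does not reach only later rows make up. A row lasts 1/12 s, in which the tool goes at most 41.7 mm and 7.16 degrees, less where a joint would pass 70% of its speed; a pose out of reach is approached as far as the arm can. A call with a gripper value outside its range is refused whole. "hand" is the opening, from 0 (shut) to 1 (fully open), set as the call begins (left out, the last holds). The fingers move at their own pace and stop on an object; "squeeze" is the grip in N (left out, the last holds). Time passes only in rows, so rows that repeat a pose let the fingers close. It gives the time, the measured TCP pose, the force and the opening at its end, in the units of the state.
- get_state(): the state, without advancing time (a new reading comes with each control period).
- capture(name): name is "side" or "top" or "wrist"; returns a dict with "pixels" (384x512x3 uint8, red, green, blue), "z_map" (384x512 float32, m along the optical axis (not along the pixel's ray), 0 where there is no reading), "fovy" (degrees; the focal length in pixels is half the picture's height over the tangent of half this angle, whatever the lens; pixels are square), "cx", "cy" (the principal point, pixels), "R" (3x3) and "t" (3): a world point X has camera coordinates R X + t. Camera axes: x right, y down, z forward; pixel columns grow to the right and rows downward; lengths in m; the calibration is good to about 2 mm. A picture is of the moment at which its call begins.
- close_job(): hands the job in, once; it reports no verdict.
The state is a dict: "clock": time; "q": joint angles; "qd": joint speeds; "tau": joint torques, N m; "position": TCP position; "ee_rot": TCP orientation; "ft_force": force on the tool from outside, world axes, zero at the start; "ft_torque": the same for the moment, N m; "width": finger opening in m.
Only numpy, scipy, OpenCV 4.12 (cv2) and the standard library are available. Lean on these libraries where they do the work, as an engineer would, in place of code of your own. Each camera call takes 0.05 s, during which the arm holds its last target.

### The job

On the turnover ramp an aluminium cover stands on its long side against the rest, at the top of the ramp. First take away the ring-shaped coil left lying on the landing floor and set it on the desk clear of the ramp; then tip the cover forward by its top edge so that it flips down the ramp. It should end lying still on the landing floor on its flat face, hollow side up.

Things in the scene. Friction and masses are not known exactly. Their poses are not given: they have to be found in the camera images.
- cover: Folded aluminium cover with slots, light grey, 66 x 170 x 14 mm, 0.13 kg: a flat panel with a 14 mm flange along each 170 mm side, open behind. It stands on one long side on the ledge, leaning back 18 degrees, hollow side to the rest. Origin: mid-point between the flanges' free edges; x across the 66 mm (downwards at the start), y along the 170 mm, z out of the flat face (towards the ramp).
- turnover_ramp: Grey metal turnover ramp with plywood cheeks, fixed, 199 mm long, 212 wide. Origin: on the desk below the inner corner of the ledge; x points down the ramp, y left along the ledge, z up. The rest is two posts 76 mm apart, leaning back, tops 113 mm high, backs at x = -26 mm, with a 24 mm bar below: from behind, fingers can enter between the posts. Nothing stands behind the rest.
- cover_top (a point): Middle of the standing cover's top rear edge at the start, 109 mm above the desk, 20 mm behind the ramp's origin; fixed to the ramp. Go down between the posts behind it (free from 69 mm above the desk) and push along the ramp's x: the cover passes upright and tips over by itself when the push has gone some 40 mm; its lower edge is held by a 4 mm toe lip. A few newtons do.
- floor_mid (a point): Middle of the landing floor, 4 mm above the desk, 114 mm in front of the ramp's origin. The floor runs from the foot of the slippery 47 degree ramp (x = 64 mm) to an 18 mm high end stop (x = 164 mm), 200 mm between cheeks that are 24 mm high (58 mm beside the ramp and ledge). The flipped cover slides here by itself, its flanges pointing up.
- choke1: Ring-shaped wire-wound coil, yellow core with copper wire, 36 mm across, 13 mm high, lying flat on the landing floor. Origin: centre of its underside, z up. Grip it across its diameter, fingers to the left and right of it (along the ramp's y), where there is most room. Beware: a tall equipment stack fills the desk's far right (world x > 0.57, y < -0.32 m).
Things that resemble listed ones, but are neither listed nor needed, are in the scene too. There is more than one size of the choke1; the job needs the smallest.

How it is judged:
By the outcome, as a careful person would: the job done as asked, in the order asked, and still so for the second after the job is handed in, with the robot touching nothing.
It also fails if it takes over 48 s, if anything falls off the work surface, if the arm or the gripper's body presses on something with over 40 N, if the wrist force passes 120 N, or if a joint passes its speed limit or range.

## Working session

There is one attempt and no reset: what is moved stays moved. The work goes in short steps, Python scripts to look and compute and a tool call to move; the robot and the scene stay as the last step left them, time stands still between calls to the robot, and variables do not carry over. Pictures are saved under pics/ and viewed, and the job is handed in when it is done.

Besides the shell and the picture viewer there is one more tool, called after "Request:" as name(argument=value, ...), one argument or row to a line, values as JSON. play_rows: Moves the arm, as the interface text tells. Its arguments: {"type":"object","properties":{"deltas":{"type":"string"},"hand":{"type":"number"},"squeeze":{"type":"number"}},"required":["deltas"]}

```bash
mkdir -p pics
cat > h.py <<'E'
import numpy as np, cv2
from cell import get_state, capture, close_job
def snap(n,f):
    c=capture(n); cv2.imwrite('pics/'+f+'.png',c['pixels'][:,:,::-1]); np.savez('pics/'+f+'.npz',**c); return c
def cloud(c):
    H,W=c['z_map'].shape; f=H/2/np.tan(np.radians(c['fovy'])/2)
    u,v=np.meshgrid(np.arange(W),np.arange(H)); z=c['z_map']
    P=np.stack([(u-c['cx'])/f*z,(v-c['cy'])/f*z,z],-1)
    return (P-np.array(c['t']))@np.array(c['R'])
def ray(c,u,v,h):
    f=192/np.tan(np.radians(c['fovy'])/2); R=np.array(c['R']);t=np.array(c['t'])
    o=-R.T@t; d=R.T@np.array([(u-c['cx'])/f,(v-c['cy'])/f,1]); return o+d*(h-o[2])/d[2]
def load(f): return dict(np.load('pics/'+f+'.npz'))
E
python3 - <<'E'
from h import *
for n in ['top','side','wrist']:
    c=snap(n,n+'0'); print(n,c['fovy'],-np.array(c['R']).T@c['t'],(c['z_map']>0).mean())
print(get_state())
E
```

```text
top 43.45655748933102 [0.4637262 0.0113722 1.0928013] 0.9958343505859375
side 45.17894496050915 [ 1.28376742 -0.11854041  0.71560374] 0.9959971110026041
wrist 62.17715024585145 [ 0.28672014 -0.47752002  0.37221012] 0.9960479736328125
{'clock': 0.15, 'q': array([-1.30720380e+00,  3.26757276e-01, -1.93346202e-01,  1.05202511e+00,
        3.20625421e-05,  1.43659569e+00]), 'qd': array([-0.00117852, -0.00209651,  0.00147494,  0.00145186,  0.00072437,
       -0.00051853]), 'tau': array([ 1.60395150e-03, -4.43706179e+01,  2.62664276e+01,  1.04587842e-02,
       -5.16094269e-05, -9.49045472e-06]), 'position': array([ 0.21296912, -0.50663474,  0.24769365]), 'ee_rot': array([[ 9.21918175e-01,  3.87384535e-01, -3.16166161e-04],
       [ 3.87384608e-01, -9.21917290e-01,  1.29459803e-03],
       [ 2.10028207e-04, -1.31599136e-03, -9.99999112e-01]]), 'ft_force': array([-0.28756065,  0.31831182,  0.22324712]), 'ft_torque': array([0.03446401, 0.01026744, 0.01907997]), 'width': 0.08509589830419785}
```

View pics/top0.png

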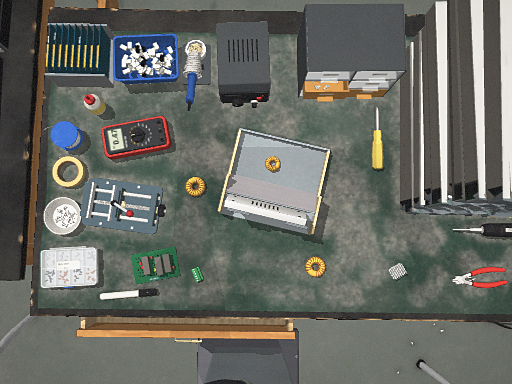

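View pics/side0.png

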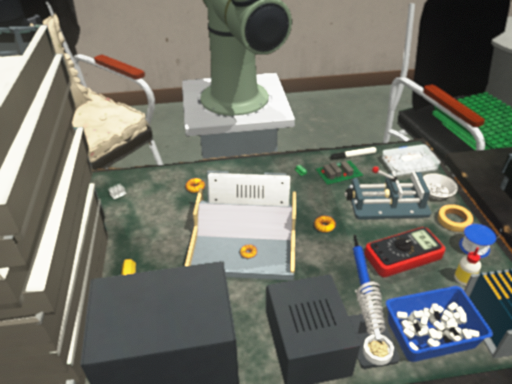

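The top view shows coil candidates at (272,163) on the landing floor, (195,186) on the desk, and (315,267) on the desk. A yellow tape ring at (68,172) also looks similar. The description, on the landing floor and the smallest, points to (272,163). I'll check the sizes and get the ramp's geometry.

Run:
```python
from h import *
c=load('top0'); P=cloud(c); im=c['pixels']
hsv=cv2.cvtColor(im,cv2.COLOR_RGB2HSV)
m=cv2.inRange(hsv,(8,110,80),(28,255,255)); m=cv2.morphologyEx(m,cv2.MORPH_CLOSE,np.ones((5,5)))
for (u,v) in [(272,163),(195,186),(315,267)]:
    w=np.zeros_like(m); w[v-17:v+18,u-17:u+18]=m[v-17:v+18,u-17:u+18]
    cs=max(cv2.findContours(w,cv2.RETR_EXTERNAL,cv2.CHAIN_APPROX_NONE)[0],key=cv2.contourArea)
    (a,b),r=cv2.minEnclosingCircle(cs); h=np.percentile(P[w>0][:,2],90)
    p=ray(c,a,b,h); q=ray(c,a+r,b,h); print((u,v),a,b,'h',h,'p',p,'diam',2*np.linalg.norm(p-q),'eqdiam',2*np.sqrt(cv2.contourArea(cs)/np.pi)/r/2*2*np.linalg.norm(p-q))
big=cv2.resize(im[110:250,200:350],None,fx=4,fy=4,interpolation=cv2.INTER_CUBIC); cv2.imwrite('pics/crop1.png',big[:,:,::-1])
# ramp points by height
Z=P[...,2]
np.set_printoptions(precision=3,suppress=True)
for v in range(125,240,6): print(v,(Z[v,214:336:6]*1000).astype(int))
```

```text
(272, 163) 272.365234375 163.22340393066406 h 0.019174907146970878 p [ 0.64866922 -0.04564704  0.01917491] diam 0.033475041617005145 eqdiam 0.03128384704886876
(195, 186) 195.0061798095703 186.3765411376953 h 0.018227393769699 p [0.59331365 0.12740553 0.01822739] diam 0.04487079314668423 eqdiam 0.04181076756393352
(315, 267) 314.5 266.5 h 0.0185481508756817 p [ 0.419169   -0.14121248  0.01854815] diam 0.04485855426139571 eqdiam 0.042569946298610405
125 [3 2 0 2 0 1 7 1 0 1 7 3 0 3 2 1 3 1 6 1 3]
131 [   2    2    0    5    2   17   21    0    4    1    2 1092    5    0
    1    2    2    2    5    2    6]
137 [ 6  1  3  2 24  7  6  6  3 14 21 20  2  0  2  1  0  4  4  1  5]
143 [ 2  0  6  4 19  4  4  5  1  7  4  3  3  8 16 18  2  5  1  1  2]
149 [ 5  6  1  2  4  7  1  0  3  4  6  8  2  6  7  5  7  6 18 20  3]
155 [ 0  4  0  2  3  4  5  2  5  1  3  7  2  3  4  6  6  0  7 24  3]
161 [ 2  2  0 26  2  5  3  6  5 15 12  9  0  8  3  4  0  6  2  1  1]
167 [ 0  1  2 22  7  3  5  5  8 14 17  2  1  3  0  5  6  7  2  3  2]
173 [ 3  4  4  6  7  5  6  2  6  2  2  3  0  2  8  6  4  6 26  3  5]
179 
[... 164 characters left out ...]
3 30 29 19 16 13 11  6  7  7  2  4  0]
197 [ 1  0 47 76 63 50 56 54 47 43 43 39 35 31 27 22 20 14  4  0  4]
203 [  2  60 113 112 113 104  93  80  66  55  58  56  49  47  46  36  36  37
   2   0   3]
209 [   2   57    5  111  106  109  112  111  111  108 1092   83   70   60
   56   55   53   57    3    0    2]
215 [  3   3   3   8   4   5   9   4 114 112 110 112 114 107  97  87  51  60
   0   3   0]
221 [  2   4   2  -1   0   4  -1   5   3   7   6   5 113 109 112 112   6  57
   2   1   2]
227 [ -1   4   4   3   3   5   3   4   0   6   3   6   3   3   4 113  28   4
   2   4   4]
233 [ 2  1  0  4  0  4  2  3  2  4  2  4  1  6  2  4 45  4  6  0  5]
239 [6 5 3 0 4 3 0 6 3 1 0 2 4 3 5 2 4 2 8 4 3]
```

```bash
ls -la pics
```

```text
total 5476
drwxr-xr-x 2 agent agent    4096 Dec  7 15:29 .
drwxr-xr-x 3 agent agent    4096 Dec  7 15:29 ..
-rw-r--r-- 1 agent agent  420698 Dec  7 15:29 crop1.png
-rw-r--r-- 1 agent agent 1378064 Dec  7 15:29 side0.npz
-rw-r--r-- 1 agent agent  314773 Dec  7 15:29 side0.png
-rw-r--r-- 1 agent agent 1378064 Dec  7 15:29 top0.npz
-rw-r--r-- 1 agent agent  384787 Dec  7 15:29 top0.png
-rw-r--r-- 1 agent agent 1378064 Dec  7 15:29 wrist0.npz
-rw-r--r-- 1 agent agent  334924 Dec  7 15:29 wrist0.png
```

View pics/crop1.png

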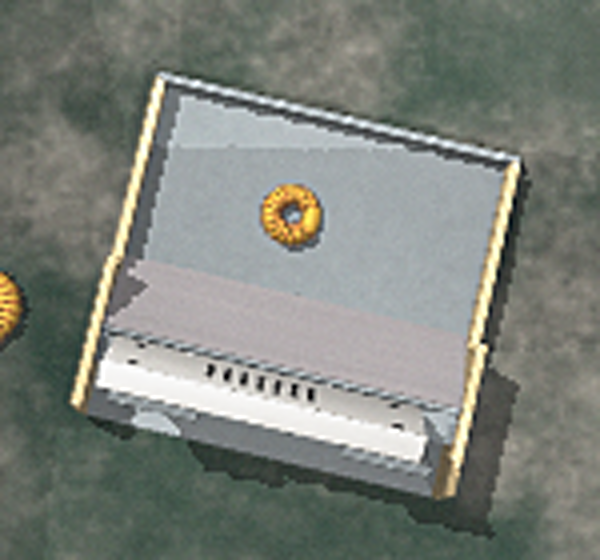

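Crop: the coil at (272,163) lies on the landing floor and measures about 34 mm, against about 45 mm for the two desk coils, so it is the smallest. Next I'll fit the ramp frame from the cheek corners.

Run:
```python
from h import *
np.set_printoptions(precision=4,suppress=True)
c=load('top0')
pts=[ray(c,240.5,128.75,.024),ray(c,330,150,.024),ray(c,219.5,211.75,.058),ray(c,311.75,234.25,.058)]
for p in pts: print(p)
A,B,C,D=[p[:2] for p in pts]
print('widths',np.linalg.norm(A-B),np.linalg.norm(C-D),'len',np.linalg.norm(A-C),np.linalg.norm(B-D))
def ang(v): return np.degrees(np.arctan2(v[1],v[0]))
print(ang(A-C),ang(B-D),ang(A-B)-90,ang(C-D)-90)
P=cloud(c).reshape(-1,3)
# estimate
x=((A+B)-(C+D)); x/=np.linalg.norm(x); yl=(A-B)+(C-D); yl/=np.linalg.norm(yl)
th=np.arctan2(x[1]-yl[0]*1, x[0]+yl[1]); R=np.array([[np.cos(th),-np.sin(th)],[np.sin(th),np.cos(th)]])
mid=(A+B)/2
print('th',np.degrees(th),'front mid',mid,'back mid',(C+D)/2, 'len along',R.T@(mid-(C+D)/2))
for e in (164,168): print('origin if front at',e, mid-R[:,0]*e/1000)
# check cloud profile in ramp frame w/ front at 168
o=mid-R[:,0]*.168
for nm in('top0','side0'):
    P=cloud(load(nm)).reshape(-1,3)
    Q=(P[:,:2]-o)@R
    for a in range(-60,190,6):
        s=(abs(Q[:,0]-a/1000)<.003)&(abs(Q[:,1])<.08)&(P[:,2]<.2)
        if s.sum()>3: print(a,np.round(np.percentile(P[s,2],[10,50,90])*1000,1),s.sum(),end=' | ')
    print()
    s=(P[:,2]>.1)&(P[:,2]<.125)&(abs(Q[:,0])<.08)&(abs(Q[:,1])<.12)
    print('high pts',np.percentile(Q[s],[1,10,50,90,99],axis=0)*1000)
print('coil',(np.array([.64867,-.04565])-o)@R)
```

```text
[0.7256 0.0276 0.024 ]
[ 0.6803 -0.1753  0.024 ]
[0.5344 0.069  0.058 ]
[ 0.4892 -0.1296  0.058 ]
widths 0.2078776801072755 0.20379020698321565 len 0.19563135372561713 0.19647199298835621
-12.243116165492326 -13.437169920351005 -12.601814689185971 -12.833368745964492
th -12.778932614119574 front mid [ 0.7029 -0.0739] back mid [ 0.5118 -0.0303] len along [ 0.196  -0.0002]
origin if front at 164 [ 0.543  -0.0376]
origin if front at 168 [ 0.5391 -0.0367]
-60 [0.3 2.8 5.8] 187 | -54 [-0.2  2.8  5.7] 191 | -48 [-0.1  2.7  5.5] 190 | -42 [0.6 3.1 5.4] 188 | -36 [-0.1  2.7  5.3] 185 | -30 [0.5 2.7 5.5] 186 | -24 [  2.3   5.5 111.7] 233 | -18 [  3.4   9.5 113.5] 323 | -12 [  4.3 110.9 113.7] 318 | -6 [111.5 113.5 115.9] 220 | 0 [ 95.6 103.3 109.5] 158 | 6 [77.  84.1 92. ] 155 | 12 [58.8 66.  73.6] 147 | 18 [51.3 55.4 57.8] 198 | 24 [48.4 51.6 55. ] 183 | 30 [42.2 45.2 48.8] 171 | 36 [35.9 38.9 41.7] 174 | 42 [29.2 31.8 35. ] 169 | 48 [22.4 25.7 29. ] 162 | 54 [15.8 19.4 22.4] 158 | 60 [ 9.3 12.7 16.4] 160 | 66 [3.2 6.4 9. ] 164 | 72 [2.  4.6 7.3] 178 | 78 [1.9 4.6 7.5] 184 | 84 [2.5 4.7 7.4]
[... 884 characters left out ...]
6.8 31. ] 312 | 54 [16.  20.2 24.4] 319 | 60 [ 9.2 13.4 17.7] 318 | 66 [ 3.9  7.3 11. ] 285 | 72 [2.9 4.7 6.2] 154 | 78 [2.8 4.4 6.3] 160 | 84 [2.7 4.8 6. ] 155 | 90 [3.  4.7 6.4] 141 | 96 [3.1 4.7 6.8] 144 | 102 [ 2.8  4.8 15.3] 162 | 108 [ 3.1  4.9 15.2] 178 | 114 [ 2.8  5.  14.2] 156 | 120 [ 3.2  5.1 15.1] 182 | 126 [ 3.1  4.8 13.4] 221 | 132 [2.9 4.7 6.2] 180 | 138 [2.9 4.5 6.2] 157 | 144 [3.3 4.5 6.2] 140 | 150 [3.  4.6 6.1] 125 | 156 [3.7 5.  6.6] 87 | 168 [16.5 17.9 19.6] 53 | 174 [ 1.6  9.4 18.2] 405 | 180 [0.9 2.7 4.1] 120 | 186 [0.8 2.7 3.9] 114 | 
high pts [[-20.5073 -77.2701]
 [-16.2867 -62.4665]
 [ -2.1396   7.1836]
 [  1.9333  76.0701]
 [  4.3652  90.7603]]
coil [0.1088 0.0155]
```

View pics/wrist0.png

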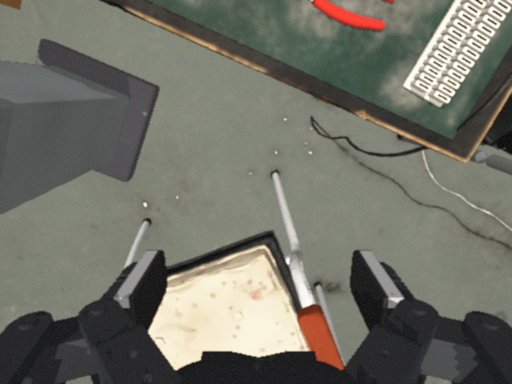

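The wrist view only shows the floor beside the cart, so it isn't useful yet. The ramp slope profile says the ramp's origin is about 4 mm further along x. Next I'll check the cheeks and posts for the y centre.

Run:
```python
from h import *
np.set_printoptions(precision=1,suppress=True)
th=np.radians(-12.78);R=np.array([[np.cos(th),-np.sin(th)],[np.sin(th),np.cos(th)]]);o=np.array([.543,-.0376])
for nm in('top0','side0'):
    P=cloud(load(nm)).reshape(-1,3); Q=(P[:,:2]-o)@R*1000; z=P[:,2]*1000
    for lo,hi,zl,zh in((80,150,20,29),(0,40,52,63),(-30,0,52,63)):
        for sg in(1,-1):
            s=(Q[:,0]>lo)&(Q[:,0]<hi)&(z>zl)&(z<zh)&(sg*Q[:,1]>94)&(sg*Q[:,1]<120)
            if s.sum(): print(nm,lo,sg,s.sum(),np.percentile(Q[s,1],[5,50,95]))
    # heading: cover front-top line and stop line
    s=(z>103)&(z<125)&(abs(Q[:,0])<40)&(abs(Q[:,1])<110)
    print('cover y',np.percentile(Q[s,1],[0.5,99.5]),'slope deg',np.degrees(np.polyfit(Q[s,1],Q[s,0],1)[0]))
    s=(z>12)&(z<23)&(Q[:,0]>158)&(Q[:,0]<174)&(abs(Q[:,1])<98)
    print('stop x',np.percentile(Q[s,0],[5,50,95]),np.degrees(np.polyfit(Q[s,1],Q[s,0],1)[0]))
    s=(z>9)&(z<22)&(Q[:,0]>80)&(Q[:,0]<140)&(abs(Q[:,1])<50)
    print('coil',Q[s].mean(0),s.sum(),np.percentile(Q[s],[2,98],axis=0))
    # behind: highs binned by y
    for y in range(-80,96,8):
        s=(z>90)&(Q[:,0]<-5)&(Q[:,0]>-50)&(abs(Q[:,1]-y)<4)
        if s.sum()>1: print(y,round(Q[s,0].min()),s.sum(),end=';')
    print()
c=load('top0'); im=c['pixels'][195:240,212:322]
cv2.imwrite('pics/crop2.png',cv2.resize(im,None,fx=7,fy=7,interpolation=cv2.INTER_CUBIC)[:,:,::-1])
```

```text
top0 80 1 81 [102.1 104.9 107.6]
top0 80 -1 85 [-103.4 -100.5  -97.9]
top0 0 1 65 [ 96.  103.6 107.1]
top0 0 -1 64 [-103.8 -100.4  -96.1]
top0 -30 1 40 [101.7 104.3 107.2]
top0 -30 -1 43 [-104.  -100.7  -98.1]
cover y [-79.9  92.2] slope deg 0.07932747175444801
stop x [162.6 164.6 167.6] -0.3321689148536689
coil [106.6  12.2] 185 [[ 90.  -41.7]
 [125.9  33.2]]
-80 -26 18;-72 -26 41;-64 -26 39;-56 -27 40;-48 -26 40;-40 -27 42;-32 -20 30;-24 -21 29;-16 -21 32;-8 -21 30;0 -20 30;8 -21 30;16 -21 29;24 -21 31;32 -21 30;40 -26 35;48 -27 41;56 -27 41;64 -27 40;72 -27 42;80 -27 43;88 -26 32;
side0 80 1 81 [103.8 106.2 108.4]
side0 80 -1 86 [-102.7  -99.5  -97. ]
side0 0 1 49 [ 97.2 105.2 107.7]
side0 0 -1 50 [-102.8  -99.2  -95.5]
side0 -30 1 26 [102.9 105.  107.3]
side0 -30 -1 27 [-102.6  -98.7  -97.2]
cover y [-79.3  92.3] slope deg 0.23358281345418644
stop x [164.5 168.7 170.5] -0.1046475206770909
coil [110.7  16.7] 179 [[ 93.9   1.3]
 [125.6  31.9]]
-80 -22 15;-72 -26 30;-64 -25 27;-56 -27 22;-48 -24 27;-40 -22 26;-32 -19 19;-24 -21 20;-16 -21 20;-8 -21 18;0 -18 18;8 -16 18;16 -16 20;24 -19 22;32 -21 17;40 -25 22;48 -24 29;56 -25 31;64 -26 35;72 -24 29;80 -23 25;88 -21 21;
```

View pics/crop2.png

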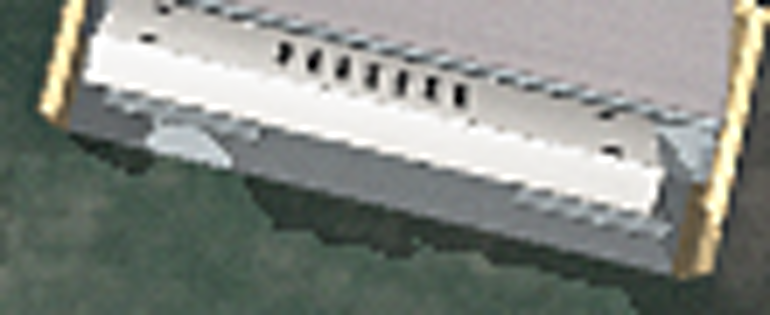

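The posts' backs sit at x = -26 and the cover's rear edge at -20, as specified. The ramp origin is about (0.5435, -0.0355) with a heading of -12.8°. The coil is at about (0.650, -0.0457). I'm moving above it and turning +144° so the jaws lie along the ramp's y.

Request:
play_rows(
  deltas="85 90 0 35;170 180 0 70;255 270 0 105;340 360 0 140;437 461 0 144.4",
  hand=1,
)

```text
clock: 0.57
position: [0.3568, -0.3539, 0.2477]
ee_rot: [[0.516, 0.856, -0.001], [0.856, -0.516, 0.0], [0.0, -0.001, -1.0]]
ft_force: [1.4, -1.0, -0.7]
width: 0.0852
```

Request:
play_rows(
  deltas="293 308 0 108;293 308 0 108;293 308 0 108;293 308 0 108;293 308 0 108",
)

```text
clock: 0.98
position: [0.5004, -0.2025, 0.2477]
ee_rot: [[-0.083, 0.997, -0.001], [0.997, 0.083, -0.0], [-0.0, -0.001, -1.0]]
ft_force: [-0.5, -0.8, -0.9]
width: 0.0856
```

Request:
play_rows(
  deltas="150 150 0 72;150 150 0 72;150 150 0 72;150 150 0 72;150 150 0 72",
)

```text
clock: 1.4
position: [0.6473, -0.0547, 0.2474]
ee_rot: [[-0.651, 0.759, -0.001], [0.759, 0.651, -0.001], [0.0, -0.001, -1.0]]
ft_force: [0.8, -1.4, 0.2]
width: 0.0851
```

Request:
play_rows(
  deltas="3 9 -20 36.6;3 9 -40 36.6;3 9 -60 36.6;3 9 -80 36.6;3 9 -80 36.6",
)

```text
clock: 1.82
position: [0.6474, -0.0448, 0.1621]
ee_rot: [[-0.972, 0.235, -0.008], [0.235, 0.972, 0.0], [0.008, -0.002, -1.0]]
ft_force: [-2.4, 0.8, -1.2]
width: 0.0857
```

Request:
play_rows(
  deltas="0 0 0 0.9;0 0 0 0.9",
)

```text
clock: 1.98
position: [0.6464, -0.0446, 0.1608]
ee_rot: [[-0.975, 0.221, -0.011], [0.221, 0.975, 0.001], [0.011, -0.002, -1.0]]
ft_force: [-0.6, -0.5, -0.7]
width: 0.0857
```

Run:
```python
from h import *
s=get_state();print(s['position'],s['ee_rot'][:,1])
c=snap('wrist','w1'); im=c['pixels']; P=cloud(c)
hsv=cv2.cvtColor(im,cv2.COLOR_RGB2HSV)
m=cv2.inRange(hsv,(8,110,80),(28,255,255))&((P[...,2]<.03)&(P[...,2]>.003)).astype(np.uint8)*255
m=cv2.morphologyEx(m,cv2.MORPH_CLOSE,np.ones((7,7)))
for cs in cv2.findContours(m,cv2.RETR_EXTERNAL,cv2.CHAIN_APPROX_NONE)[0]:
    if cv2.contourArea(cs)>200:
        (a,b),r=cv2.minEnclosingCircle(cs); p=ray(c,a,b,.014); print(a,b,r,p,2*np.linalg.norm(ray(c,a+r,b,.014)-p))
```

```text
[ 0.6464208  -0.04458349  0.16080723] [ 0.22136832  0.97518867 -0.00176756]
28.0 272.5 46.00281524658203 [ 0.6864186  -0.28448658  0.014     ] 0.08967475907545445
258.959716796875 187.0855712890625 18.788644790649414 [ 0.65153292 -0.04602282  0.014     ] 0.033504778108968306
452.1259765625 80.27165222167969 31.945722579956055 [0.5983041  0.12587695 0.014     ] 0.05151546895196809
```

View pics/w1.png

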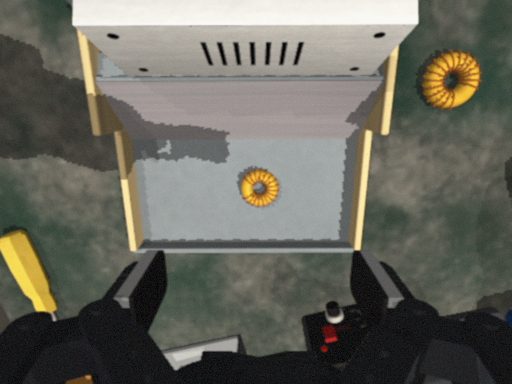

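The wrist view has the coil at (259,187), which gives (0.6515, -0.046). That agrees with the top view. The jaws line up with the ramp, so I'm descending.

Request:
play_rows(
  deltas="4.5 -1.2 -35 0;4.5 -1.2 -70 0;4.5 -1.2 -105 0;4.5 -1.2 -130 0;4.5 -1.2 -130 0",
)

```text
clock: 2.45
position: [0.6477, -0.0454, 0.0266]
ee_rot: [[-0.974, 0.224, -0.018], [0.224, 0.975, 0.002], [0.018, -0.002, -1.0]]
ft_force: [-0.8, -0.2, -0.4]
width: 0.0853
```

Request:
play_rows(
  deltas="0 0 0 0;0 0 0 0",
)

```text
clock: 2.62
position: [0.6482, -0.0456, 0.0278]
ee_rot: [[-0.974, 0.225, -0.017], [0.225, 0.974, 0.002], [0.017, -0.002, -1.0]]
ft_force: [-0.6, 0.4, -0.2]
width: 0.0854
```

Request:
play_rows(
  deltas="4 0 -6 0;4 0 -6 0;4 0 -6 0;4 0 -6 0;4 0 -6 0",
  hand=0.15,
  squeeze=30,
)

```text
clock: 3.03
position: [0.653, -0.0457, 0.023]
ee_rot: [[-0.974, 0.225, -0.015], [0.225, 0.974, 0.001], [0.015, -0.002, -1.0]]
ft_force: [-0.7, 0.3, 3.4]
width: 0.0315
```

Request:
play_rows(
  deltas="0 0 0 0;0 0 0 0;0 0 0 0;0 0 0 0;0 0 0 0",
)

```text
clock: 3.45
position: [0.653, -0.0458, 0.0231]
ee_rot: [[-0.974, 0.226, -0.015], [0.226, 0.974, 0.001], [0.015, -0.002, -1.0]]
ft_force: [-0.8, 0.1, 0.7]
width: 0.032
```

Request:
play_rows(
  deltas="0 0 15 0;0 0 30 0;0 0 50 0;0 0 75 0;0 0 100 0",
)

```text
clock: 3.87
position: [0.6523, -0.0456, 0.1233]
ee_rot: [[-0.974, 0.226, -0.017], [0.226, 0.974, 0.002], [0.017, -0.002, -1.0]]
ft_force: [0.6, 0.4, 0.0]
width: 0.0318
```

Run:
```python
from h import *
s=get_state();print(s['position'],s['width'])
snap('side','s1');c=snap('wrist','w2');
a=load('s1')['pixels'][120:300,130:350]; b=c['pixels'][100:384]
cv2.imwrite('pics/m1.png',np.vstack([cv2.resize(a,(366,300)),cv2.resize(b,(366,203))])[:,:,::-1])
```

```text
[ 0.65229861 -0.0456145   0.12331792] 0.031789921894854654
```

View pics/m1.png

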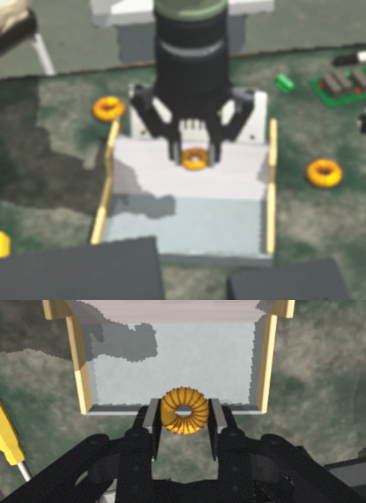

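The coil is held between the fingertips (side-view crop (195,158)) and the landing floor is empty. I'm carrying it to the free desk area right of the ramp.

Request:
play_rows(
  deltas="0 0 35 0;-20 -30 50 0;-40 -60 50 0;-60 -90 50 0;-82 -120 50 0",
)

```text
clock: 4.38
position: [0.5731, -0.167, 0.1773]
ee_rot: [[-0.974, 0.224, -0.008], [0.224, 0.974, -0.0], [0.007, -0.002, -1.0]]
ft_force: [0.1, -0.5, -0.2]
width: 0.0317
```

Request:
play_rows(
  deltas="-20 -29 0 0;-40 -58 0 0;-60 -89 0 0;-60 -89 0 0;-60 -89 0 0",
)

```text
clock: 4.8
position: [0.5118, -0.2574, 0.1766]
ee_rot: [[-0.974, 0.228, -0.008], [0.228, 0.974, 0.001], [0.008, -0.001, -1.0]]
ft_force: [0.3, -0.1, -0.2]
width: 0.0318
```

Request:
play_rows(
  deltas="0 0 -35 0;0 0 -70 0;0 0 -105 0;0 0 -130 0;0 0 -145 0",
)

```text
clock: 5.22
position: [0.5104, -0.2546, 0.0279]
ee_rot: [[-0.974, 0.226, -0.012], [0.226, 0.974, 0.004], [0.013, 0.001, -1.0]]
ft_force: [0.4, 0.7, -0.2]
width: 0.0314
```

Request:
play_rows(
  deltas="0 0 -5 0;0 0 -8 0;0 0 -8 0",
)

```text
clock: 5.47
position: [0.5104, -0.2529, 0.0196]
ee_rot: [[-0.974, 0.224, -0.014], [0.224, 0.974, 0.006], [0.015, 0.002, -1.0]]
ft_force: [-0.6, -0.2, 0.4]
width: 0.0321
```

Request:
play_rows(
  deltas="0 0 0 0;0 0 0 0;0 0 0 0;0 0 0 0;0 0 0 0",
  hand=1,
)

```text
clock: 5.88
position: [0.5107, -0.253, 0.0199]
ee_rot: [[-0.974, 0.224, -0.013], [0.224, 0.975, 0.005], [0.014, 0.002, -1.0]]
ft_force: [-0.8, 0.6, 0.9]
width: 0.0851
```

Request:
play_rows(
  deltas="0 0 25 0;0 0 60 0;0 0 100 0;0 0 140 0;0 0 170 0",
)

```text
clock: 6.3
position: [0.5112, -0.2534, 0.1934]
ee_rot: [[-0.974, 0.225, -0.011], [0.225, 0.974, 0.004], [0.011, 0.001, -1.0]]
ft_force: [1.4, -0.4, 0.4]
width: 0.0854
```

Request:
play_rows(
  deltas="-6 40 20 0;-10 80 20 0;-14 120 20 0;-18 160 20 0;-21 200 20 0",
  hand=0,
)

```text
clock: 6.72
position: [0.4896, -0.0518, 0.2139]
ee_rot: [[-0.974, 0.225, -0.01], [0.225, 0.974, 0.004], [0.011, 0.001, -1.0]]
ft_force: [1.0, -0.2, 0.4]
width: 0.0257
```

Request:
play_rows(
  deltas="0 34 0 0;0 34 -10 0;0 34 -10 0;0 34 -10 0",
)

```text
clock: 7.05
position: [0.4893, -0.0179, 0.2037]
ee_rot: [[-0.974, 0.225, -0.011], [0.225, 0.974, 0.003], [0.011, 0.001, -1.0]]
ft_force: [0.7, -0.8, 0.3]
width: -0.0002
```

Run:
```python
from h import *
s=get_state();print(s['position'],s['ee_rot'],s['width'])
c=snap('top','t2');snap('side','s2');w=snap('wrist','w3')
P=cloud(c);im=c['pixels'];hsv=cv2.cvtColor(im,cv2.COLOR_RGB2HSV)
m=cv2.inRange(hsv,(8,110,80),(28,255,255)); m=cv2.morphologyEx(m,cv2.MORPH_CLOSE,np.ones((5,5)))
for cs in cv2.findContours(m,cv2.RETR_EXTERNAL,cv2.CHAIN_APPROX_NONE)[0]:
    (a,b),r=cv2.minEnclosingCircle(cs)
    if 5<r<13 and cv2.contourArea(cs)>100: print(a,b,r,ray(c,a,b,.013))
a=cv2.resize(im[110:290,200:420],(550,450))
cv2.imwrite('pics/m2.png',a[:,:,::-1])
```

```text
[ 0.48932187 -0.0179282   0.20366789] [[-9.74292868e-01  2.25030201e-01 -1.07152525e-02]
 [ 2.25008054e-01  9.74351500e-01  3.24511460e-03]
 [ 1.11706711e-02  7.50673892e-04 -9.99937324e-01]] -0.0001950059277727335
363.66278076171875 227.12791442871094 7.639655590057373 [ 0.50794879 -0.25247732  0.013     ]
195.0061798095703 186.3765411376953 10.013348579406738 [0.59394405 0.12796999 0.013     ]
106.5 3.5 11.068072319030762 [1.02223697 0.34681801 0.013     ]
```

View pics/m2.png

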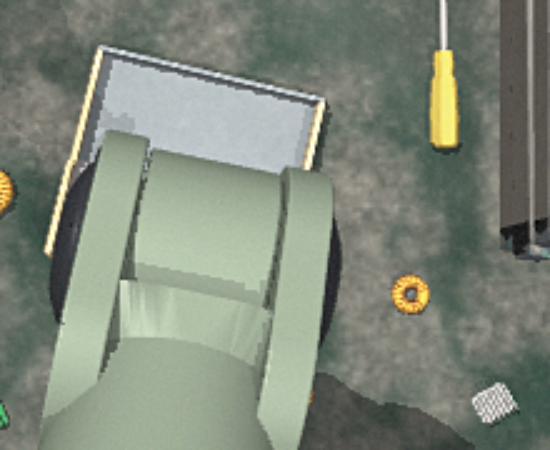

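View pics/w3.png

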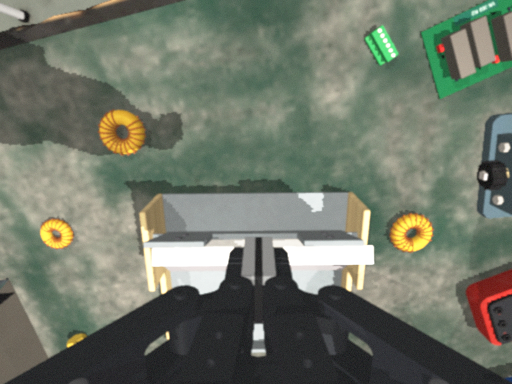

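Top and wrist views show the coil resting clear on the desk at top-image (364,227), about (0.508, -0.252). The cover is still standing and the shut fingers line up with the gap between the posts (wrist (258,240)). I'm going down behind the cover.

Request:
play_rows(
  deltas="0 -2 -30 0;0 -3 -60 0;0 -3 -90 0;0 -3 -99 0;0 -3 -99 0",
)

```text
clock: 7.62
position: [0.4881, -0.0227, 0.1031]
ee_rot: [[-0.973, 0.229, -0.015], [0.229, 0.973, 0.004], [0.015, 0.001, -1.0]]
ft_force: [0.0, 0.1, -0.4]
width: 0.0002
```

Run:
```python
from h import *
s=get_state();print(s['position'],s['ft_force']); 
np.set_printoptions(precision=1,suppress=True)
w=snap('wrist','w4'); sd=snap('side','s4')
cv2.imwrite('pics/m3.png',np.hstack([cv2.resize(w['pixels'],(400,300)),cv2.resize(sd['pixels'][120:285,150:370],(400,300))])[:,:,::-1])
```

```text
[ 0.48805779 -0.02274469  0.10305897] [ 0.01237408  0.1413105  -0.41976214]
```

View pics/m3.png

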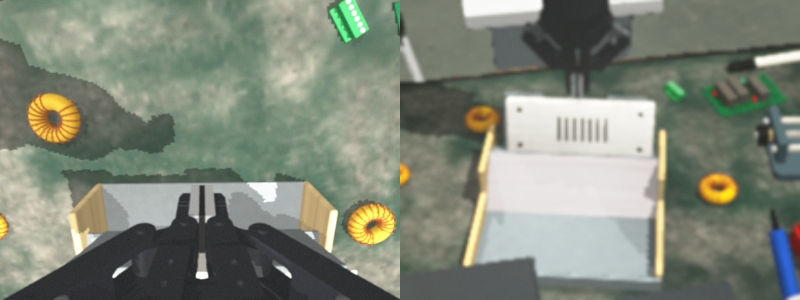

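Both views show the fingers between the posts, behind the still-standing cover. I'm approaching, then pushing gently along the ramp's x.

Request:
play_rows(
  deltas="6 -1.3 0 0;12 -2.7 0 0;18 -4 0 0;22 -5 0 0;24 -5.5 0 0",
)

```text
clock: 8.13
position: [0.5159, -0.0286, 0.1065]
ee_rot: [[-0.973, 0.229, -0.008], [0.229, 0.974, 0.003], [0.008, 0.001, -1.0]]
ft_force: [-0.6, -0.9, 0.9]
width: 0.0
```

Request:
play_rows(
  deltas="4.4 -1 0 0;8.8 -2 0 0;13 -3 0 0;17.5 -4 0 0;22 -5 0 0",
)

```text
clock: 8.55
position: [0.5384, -0.0336, 0.1064]
ee_rot: [[-0.974, 0.229, -0.008], [0.229, 0.974, 0.003], [0.008, 0.001, -1.0]]
ft_force: [-1.0, 0.2, -0.2]
width: 0.0003
```

Run:
```python
from h import *
w=snap('wrist','w5'); sd=snap('side','s5')
cv2.imwrite('pics/m4.png',np.hstack([cv2.resize(w['pixels'],(400,300)),cv2.resize(sd['pixels'][120:285,150:370],(400,300))])[:,:,::-1])
```

```text
(no output)
```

View pics/m4.png

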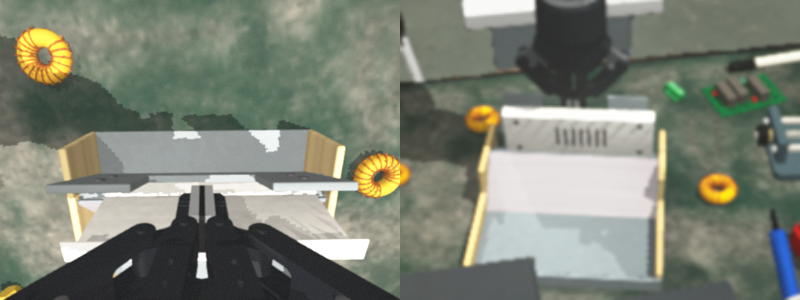

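The cover has moved forward off the posts and is about upright, with the rest's posts exposed behind it. I'm continuing the push.

Request:
play_rows(
  deltas="4.4 -1 0 0;8.8 -2 0 0;13 -3 0 0;17.5 -4 0 0;17.5 -4 0 0",
)

```text
clock: 9.07
position: [0.5576, -0.0382, 0.1066]
ee_rot: [[-0.973, 0.229, -0.006], [0.229, 0.973, 0.002], [0.006, 0.001, -1.0]]
ft_force: [0.6, 0.4, -0.1]
width: -0.0001
```

Run:
```python
from h import *
w=snap('wrist','w6'); sd=snap('side','s6')
cv2.imwrite('pics/m5.png',np.hstack([cv2.resize(w['pixels'],(400,300)),cv2.resize(sd['pixels'][120:285,150:370],(400,300))])[:,:,::-1])
```

```text
(no output)
```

View pics/m5.png

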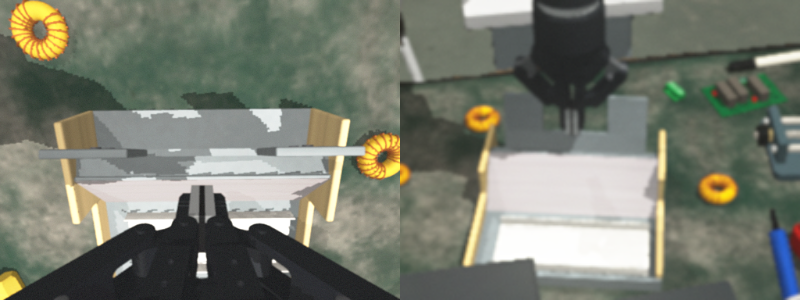

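The cover has flipped: the side view shows it on the landing floor, hollow side up. I'm raising the arm out of the way and checking.

Request:
play_rows(
  deltas="0 0 30 0;0 0 65 0;0 0 100 0;0 0 130 0;0 0 130 0",
)

```text
clock: 9.58
position: [0.5596, -0.0384, 0.243]
ee_rot: [[-0.974, 0.229, 0.003], [0.229, 0.974, 0.001], [-0.003, 0.001, -1.0]]
ft_force: [0.5, 0.1, 0.5]
width: 0.0002
```

Request:
play_rows(
  deltas="-40 0 0 0;-80 0 0 0;-120 0 0 0;-150 0 0 0;-150 0 0 0",
)

```text
clock: 10.0
position: [0.4029, -0.0371, 0.2418]
ee_rot: [[-0.973, 0.229, -0.003], [0.229, 0.973, 0.002], [0.004, 0.001, -1.0]]
ft_force: [-0.7, 0.7, -1.1]
width: -0.0001
```

Run:
```python
from h import *
np.set_printoptions(precision=1,suppress=True)
th=np.radians(-12.78);R=np.array([[np.cos(th),-np.sin(th)],[np.sin(th),np.cos(th)]]);o=np.array([.5435,-.0355])
print(get_state()['position'])
c=snap('top','t7'); s=snap('side','s7')
for c_ in (c,s):
    P=cloud(c_).reshape(-1,3);Q=(P[:,:2]-o)@R*1000;z=P[:,2]*1000
    for a in range(60,170,5):
        k=(abs(Q[:,0]-a)<2.5)&(abs(Q[:,1]-5)<70)
        if k.sum()>5: print(a,np.percentile(z[k],[10,50,90]),end='|')
    print()
cv2.imwrite('pics/m6.png',np.hstack([cv2.resize(c['pixels'][110:275,200:420],(400,300)),cv2.resize(s['pixels'][120:285,150:370],(400,300))])[:,:,::-1])
```

```text
[ 0.4 -0.   0.2]
60 [ 5.1  8.1 10.8]|65 [1.5 4.4 7.6]|70 [2.4 4.6 6.9]|75 [2.2 4.9 7.4]|80 [2.3 4.9 7.5]|85 [ 2.7  6.4 18.1]|90 [ 4.7  6.9 16.2]|95 [3.6 6.4 9. ]|100 [4.  6.5 9.6]|105 [4.1 6.2 9.2]|110 [3.5 6.2 8.6]|115 [4.1 6.3 8.5]|120 [3.5 6.2 9.2]|125 [3.5 6.5 8.9]|130 [4.2 6.2 8.8]|135 [4.5 6.6 8.9]|140 [3.9 6.6 8.9]|145 [3.9 6.3 8.3]|150 [ 4.2  8.1 19.1]|155 [ 2.8  5.3 16.5]|160 [2.6 4.8 7.8]|165 [ 5.7 17.  20.5]|
60 [ 5.3  9.3 12.6]|65 [3.4 5.1 7.9]|70 [3.2 4.5 6.1]|75 [3.8 5.3 6.6]|85 [ 6.3 11.4 16.7]|90 [ 5.5 11.2 18.4]|95 [4.7 6.2 8.1]|100 [4.6 6.1 7.8]|105 [4.5 6.1 7.6]|110 [4.7 6.3 7.3]|115 [4.4 6.2 7.8]|120 [4.4 6.  7.8]|125 [4.7 6.1 7.8]|130 [4.9 6.3 7.7]|135 [4.8 6.2 7.7]|140 [5.  6.6 7.6]|150 [ 4.5 10.7 16.2]|155 [ 7.4 13.1 19. ]|165 [16.7 18.2 19.7]|
```

View pics/m6.png

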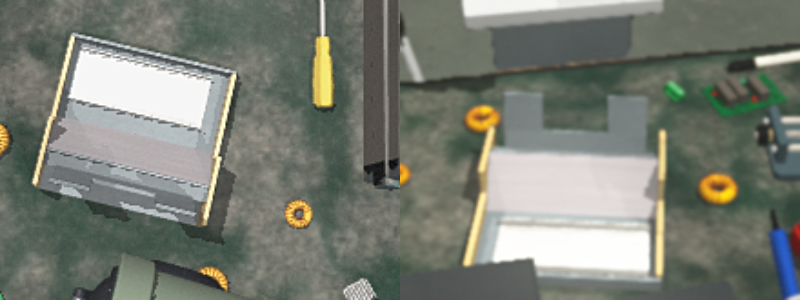

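The cover lies flat: its panel is at about 6 mm over x = 87–152, with flanges rising to about 18 mm at both edges. The coil is clear on the desk and the arm touches nothing, so I'm handing in after one short stillness check.

Request:
play_rows(
  deltas="0 0 0 0;0 0 0 0;0 0 0 0;0 0 0 0;0 0 0 0",
)

```text
clock: 10.52
position: [0.4092, -0.0383, 0.2429]
ee_rot: [[-0.973, 0.229, 0.003], [0.229, 0.973, 0.001], [-0.003, 0.002, -1.0]]
ft_force: [-0.4, -0.3, -0.1]
width: -0.0002
```

Run:
```python
from h import *
c=snap('side','s8'); a=load('s7')['pixels'][190:285,180:310].astype(int);b=c['pixels'][190:285,180:310].astype(int)
print(abs(a-b).mean(), abs(a-b).max())
print(close_job())
```

```text
0.6555195681511471 10
the job is handed in; nothing more can be done
None
```

The job is done and handed in at about 10.6 s of the 48 s allowed. I first moved the smallest coil (measured at about 34 mm, against about 45 mm for the other two) off the landing floor. It now sits on the desk at about (0.508, -0.252), clear to the right of the ramp. Then I pushed the cover's top edge forward from between the posts, and it flipped and slid down to the landing floor.

**Last checks:**
- **Cover:** it lies flat and hollow side up, with the panel at about 6 mm high and both flanges standing up to about 18 mm. Two side views about 0.5 s apart showed no movement.
- **Arm:** it stood clear of everything, with about 0 N on the wrist at hand-in.
- **Disagreements:** only small ones. The side view put the coil about 5 mm from where the top view had it, and the wrist camera agreed with the top view. The ramp origin I first got from the cheek corners also had to shift about 4 mm to match the ramp's slope.

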